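Load the pipe-fitting nests for thread gauging

ROBOT

A 6-joint arm with a two-finger parallel gripper is mounted at the origin on a cart in front of the work surface, level with it; the furniture and walls round the work are solid. World frame = base frame: x ahead of the robot, y to its left, z up, the work surface at z = 0. Lengths are in m, angles in degrees, forces in N, time in s.
With the tool pointing down it reaches from about 0.25 to 0.85 m from the base axis. Payload 12.5 kg.
Tool frame: the origin (TCP) lies midway between the tips of the shut fingers; the grasp point (between the pads) lies 19 mm behind it; z points along the fingers, x is the direction in which the jaws open and shut, and the axes are right-handed (so a half turn about z gives the same grasp; the last joint's range is limited). The gripper opens to 93 mm and grips with 3 to 60 N. Pads are 15 mm wide; open, the fingers measure 128 mm over their backs; the gripper's body (75 mm by 188 mm) begins 65 mm behind the grasp point.
Start: joints at [64.194, 20.094, 94.641, -0, 65.266, -4.847], TCP at [0.197, 0.514, 0.219] pointing down, gripper open.
Joint ranges: [-157.81, 157.81], [-45, 120.19], [0.68, 151.7], [-89.99, 269.99], [4.06, 180], [-164.3, 164.3]. Speed limits (degrees/s): [127.2, 127.2, 159.86, 180, 180, 180].

INTERFACE

Orientations are given as [roll, pitch, yaw] about the fixed x, y, z axes, in that order (R = Rz(yaw) Ry(pitch) Rx(roll)).
In Python, from station import monitor, eyes, r gives the robot as it stands.
- The arm moves only by the tool step_arm, never from a script. Its argument "motion" is a list of rows, each a list of 7 numbers: the turn, a rotation vector about the tool's x, y, z in degrees, then the shift along the tool's x, y, z in mm, then the closure, from -1 (fully open) to 1 (shut). A call has 1 to 12 rows; each row shifts and turns the commanded pose from where the row before left it, along the tool's axes as they then stand; what a row does not reach is not made up. A row lasts 1/8 s, in which the tool goes at most 62.5 mm and 10.7 degrees, less where a joint would pass 70% of its speed; a pose out of reach is approached as far as the arm can. A call is refused whole if a number of a shift passes 62.5 or a number of a turn 10.7, either way. A call with a gripper value outside its range is refused whole. The fingers move at their own pace and stop on an object; "force" is the grip in N (left out, the last holds). Time passes only in rows, so rows that do not move let the fingers close. It gives the time, the measured TCP pose, the force and the opening at its end, in the units of the state.
- monitor.state(): the state, without advancing time (a new reading comes with each control period).
- eyes.grab_frame(name): name is "scene" or "side" or "wrist"; returns (picture, depth): 420x560x3 uint8, blue, green, red; 420x560 float32, m along the optical axis (not along the pixel's ray), 0 where there is no reading.
- eyes.get_calibration(name): a dict with "fx", "fy", "cx", "cy" (pixels), "xyz" and "orientation" of the camera in the world; the wrist camera has in their place "mount" (4x4, takes a point from camera to tool coordinates, whose origin is the TCP and whose axes are the tool frame's). Camera axes: x right, y down, z forward; pixel columns grow to the right and rows downward; lengths in m; the calibration is good to about 2 mm. A picture is of the moment at which its call begins: read the wrist's pose just before it. get_calibration takes no time and is no camera call.
- r.finish_job(): hands the job in, once; it reports no verdict.
The state is a dict: "t": time; "qpos": joint angles; "qvel": joint speeds; "joint_torque": joint torques, N m; "position": TCP position; "orientation": TCP orientation; "contact_force": force on the tool from outside, world axes, zero at the start; "moment": the same for the moment, N m; "gripper_width": opening from 0.0 (shut) to 1.0 (fully open).
Only numpy, scipy, OpenCV 4.12 (cv2) and the standard library are available. Lean on these libraries where they do the work, as an engineer would, in place of code of your own. Each camera call takes 0.05 s, during which the arm holds its last target. There are 200 camera calls.

TASK

Four pipe fittings are to have their threads gauged: the brass tee, the brass elbow, the long dark steel nipple and the short brass hex nipple. Lay each one in the fixture nest whose pocket is cut to its outline, flat on the pocket floor and let go, with the short nipple in the shorter slot. Leave the brass hose barb and the hex bolt where they lie.

Things in the scene. Friction and masses are not known exactly. Their poses are not given: they have to be found in the camera images.
- tee_mid (a point): brass pipe tee lying flat, 45 x 57 x 25 mm (x, y, z), 0.1 kg. Point: centre of that box, half-way up. The run is a 25 mm round bar along y at x = +10 mm, from y = -28 to +29 mm; the branch is a 25 mm round bar along y = 0 towards -x, ending at x = -22 mm. Can be gripped along x over branch end and run (45 mm wide, at y = 0), half-way up
- elbow_mid (a point): brass pipe elbow lying flat, L-shaped, 53 x 59 x 28 mm (x, y, z), 0.07 kg. Point: centre of that box, half-way up. Outer corner at +x, -y; one leg along y = -15 mm towards -x (collar at x = -26 to -14 mm), the other along x = +12 mm towards +y (27 mm collar at y = 18 to 30 mm). The +y leg is 22 mm wide (x = 1 to 23 mm) from y = -1 to 16 mm: grip it there along x
- long_nipple_mid (a point): dark steel pipe nipple (the longer straight fitting) lying along its y axis, 27 x 60 x 31 mm (x, y, z), 0.1 kg. Point: its centre, half-way up. Either end may face either way in the nest
- short_nipple_mid (a point): brass hex nipple (the shorter straight fitting, threaded at both ends) lying along its y axis, 24 x 46 x 27 mm (x, y, z), 0.06 kg. Point: its centre, half-way up. Either end may face either way in the nest
- tee_seat (a point): fixture nest: black outline plate on an aluminium base, 86 x 94 x 16 mm (x, y, z), fixed. Pocket 8 mm deep, 4 mm clear of the fitting all round, rim bevelled 3 mm. Point: on the pocket floor (8 mm above the bench), where the fitting's centre belongs; axes as the seated fitting's. Pocket: T-shaped, run along y, stem towards -x, 52 x 65 mm overall
- elbow_seat (a point): fixture nest: black outline plate on an aluminium base, 86 x 94 x 16 mm (x, y, z), fixed. Pocket 8 mm deep, 4 mm clear of the fitting all round, rim bevelled 3 mm. Point: on the pocket floor (8 mm above the bench), where the fitting's centre belongs; axes as the seated fitting's. Pocket: L-shaped, corner at +x, -y, legs towards -x and +y, 61 x 67 mm
- long_seat (a point): fixture nest: black outline plate on an aluminium base, 86 x 94 x 16 mm (x, y, z), fixed. Pocket 8 mm deep, 4 mm clear of the fitting all round, rim bevelled 3 mm. Point: on the pocket floor (8 mm above the bench), where the fitting's centre belongs; axes as the seated fitting's. Pocket: the longer straight slot, along y, 35 x 68 mm, for the dark steel nipple
- short_seat (a point): fixture nest: black outline plate on an aluminium base, 86 x 94 x 16 mm (x, y, z), fixed. Pocket 8 mm deep, 4 mm clear of the fitting all round, rim bevelled 3 mm. Point: on the pocket floor (8 mm above the bench), where the fitting's centre belongs; axes as the seated fitting's. Pocket: the shorter straight slot, along y, 32 x 54 mm, for the short brass nipple
- hose_barb_mid (a point): brass hose barb (one ribbed tapering end), a bystander without a nest, lying along its y axis, 22 x 55 x 25 mm. Point: its centre, half-way up
- hex_bolt_mid (a point): zinc hex bolt with its nut, a bystander, lying along its y axis, 22 x 84 x 26 mm. Point: its centre, half-way up

How it is judged (in metres and radians):
At the end, for the whole second after the job is handed in: Each of the four fittings lies in its own nest: its centre within 9 mm (horizontally) of the nest's centre, not more than 3 mm above its fully seated height, tilted less than 0.15 rad, along the pocket within 0.3 rad, and at rest (horizontal distance between tee_mid and tee_seat below 0.009 m and z of tee_mid in the frame of tee_seat below 0.0154 m and angle between each of tee_mid, elbow_mid, long_nipple_mid, short_nipple_mid's own z axis and vertical below 0.15 rad and angle between the y axis of tee_mid and the y axis of tee_seat, either way round below 0.3 rad and linear speed of each of tee, elbow, long_nipple, short_nipple below 0.02 m/s and horizontal distance between elbow_mid and elbow_seat below 0.009 m and z of elbow_mid in the frame of elbow_seat below 0.017 m and angle between the y axis of elbow_mid and the y axis of elbow_seat, either way round below 0.3 rad and horizontal distance between long_nipple_mid and long_seat below 0.009 m and z of long_nipple_mid in the frame of long_seat below 0.0185 m and angle between the y axis of long_nipple_mid and the y axis of long_seat, either way round below 0.3 rad and horizontal distance between short_nipple_mid and short_seat below 0.009 m and z of short_nipple_mid in the frame of short_seat below 0.0165 m and angle between the y axis of short_nipple_mid and the y axis of short_seat, either way round below 0.3 rad); the robot touches nothing.
It fails at once if the hose barb was moved by more than 30 mm (distance of hose_barb_mid from where it was at the start of the episode above 0.03 m).
It fails at once if the hex bolt was moved by more than 30 mm (distance of hex_bolt_mid from where it was at the start of the episode above 0.03 m).
It also fails if it takes over 102 s, if anything falls off the work surface, if the arm or the gripper's body presses on something with over 40 N, if the wrist force passes 120 N, or if a joint passes its speed limit or range.

## Working session

There is one attempt and no reset: what is moved stays moved. The work goes in short steps, Python scripts to look and compute and a tool call to move; the robot and the scene stay as the last step left them, time stands still between calls to the robot, and variables do not carry over. Pictures are saved under pics/ and viewed, about 12 in all and at most 16, crops included, and the job is handed in when it is done.

Besides the shell and the picture viewer there is one more tool, called after "Emit:" by a JSON object that holds its "name" and its "arguments". step_arm: Moves the arm, as the interface text tells. Its arguments: {"type":"object","properties":{"motion":{"type":"array"},"force":{"type":"number"}},"required":["motion"]}

```bash
ls; mkdir -p pics; python3 - <<'E'
from station import monitor, eyes, r
import cv2,numpy as np
print(monitor.state())
for n in("scene","side","wrist"):
    c=eyes.get_calibration(n);print(n,c)
    p,d=eyes.grab_frame(n);cv2.imwrite(f"pics/{n}0.png",p);np.save(f"pics/{n}0.npy",d)
E
```

```text
pics
{'t': 0.0, 'qpos': array([ 6.41941681e+01,  2.01226259e+01,  9.46744464e+01,  1.02766781e-04,
        6.52661818e+01, -4.84698369e+00]), 'qvel': array([-0.06309024, -0.01882639,  0.09065042, -0.06180479,  0.06594156,
        0.02017725]), 'joint_torque': array([-1.75032255e-03, -4.97323215e+01, -2.85248208e+01,  6.98404829e-02,
        2.58143619e-02, -5.81191193e-05]), 'position': array([0.19656492, 0.51332681, 0.2181344 ]), 'orientation': array([-1.79994562e+02,  6.30200051e-02,  6.90411118e+01]), 'contact_force': array([-0.12021192, -0.19222815,  0.03927657]), 'moment': array([0.03806857, 0.04534017, 0.02273464]), 'gripper_width': 0.9964750382932206}
scene {'fx': 446.6707133319, 'fy': 446.6707133319, 'cx': 280.6690899774434, 'cy': 209.2303805743189, 'xyz': array([ 0.18044698, -0.26139117,  0.73283424]), 'orientation': array([-140.57347774,    1.05991437,  -34.25077731])}
side {'fx': 413.24631493930167, 'fy': 413.24631493930167, 'cx': 280.3528489068794, 'cy': 216.0373389722398, 'xyz': array([ 0.41428894, -0.5082525 ,  0.69342933]), 'orientation': array([-132.08699924,   -1.30122673,   -2.85661832])}
wrist {'fx': 371.57843348333625, 'fy': 371.57843348333625, 'cx': 283.41183567555566, 'cy': 207.4208343597025, 'mount': array([[ 9.99999839e-01,  1.00799958e-04, -5.57678543e-04,
        -1.12491248e-03],
       [ 5.84333015e-05,  9.60469941e-01,  2.78383709e-01,
        -7.69789387e-02],
       [ 5.63694543e-04, -2.78383697e-01,  9.60469781e-01,
        -1.65545625e-01],
       [ 0.00000000e+00,  0.00000000e+00,  0.00000000e+00,
         1.00000000e+00]])}
```

View pics/scene0.png

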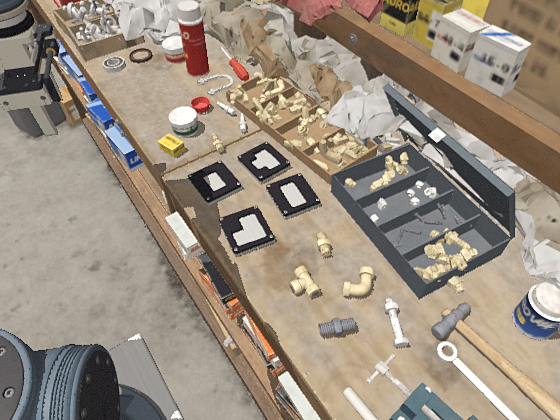

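View pics/side0.png

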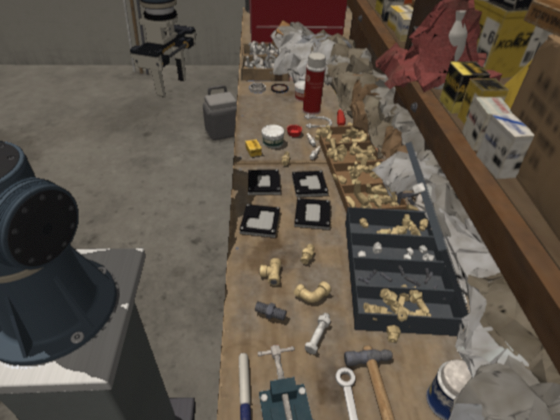

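Scene: tee ~(305,282), elbow ~(360,283), dark nipple ~(338,327), bolt ~(396,322), small brass parts at (323,243) and (218,143), and nests at (215,182), (263,161), (292,195), (247,231). The side view agrees. I'll zoom in to tell the barb from the short nipple and to read the nest outlines.

```bash
cat > h.py <<'E'
from station import monitor, eyes, r
import cv2,numpy as np
from scipy.spatial.transform import Rotation as Ro
def cam(n,st=None):
    c=eyes.get_calibration(n)
    if n=="wrist":
        T=np.eye(4);T[:3,:3]=Ro.from_euler('xyz',st["orientation"],degrees=True).as_matrix();T[:3,3]=st["position"];M=T@c["mount"]
    else:
        M=np.eye(4);M[:3,:3]=Ro.from_euler('xyz',c["orientation"],degrees=True).as_matrix();M[:3,3]=c["xyz"]
    return c,M
def ray(n,uv,z,st=None):
    c,M=cam(n,st);uv=np.atleast_2d(np.asarray(uv,float))
    d=np.c_[(uv[:,0]-c["cx"])/c["fx"],(uv[:,1]-c["cy"])/c["fy"],np.ones(len(uv))]@M[:3,:3].T
    return M[:3,3]+d*((z-M[2,3])/d[:,2])[:,None]
def cloud(n,dep,st=None):
    c,M=cam(n,st);v,u=np.mgrid[:420,:560]
    p=np.dstack([(u-c["cx"])/c["fx"]*dep,(v-c["cy"])/c["fy"]*dep,dep])
    return p@M[:3,:3].T+M[:3,3]
E
python3 - <<'E'
from h import *
p=cv2.imread("pics/scene0.png")
cv2.imwrite("pics/crop1.png",cv2.resize(p[125:350,170:420],None,fx=2.66,fy=2.66,interpolation=cv2.INTER_CUBIC))
P=cloud("scene",np.load("pics/scene0.npy"))
for n,u,v in [("tee",305,282),("elb",370,280),("nip",338,327),("bolt",396,322),("b1",323,243),("b2",218,143),("n",215,182),("n",263,161),("n",292,195),("n",247,231),("bench",330,210),("bench",280,300)]:
    print(n,P[v,u].round(3),ray("scene",(u,v),0.012)[0].round(3))
E
```

```text
tee [0.439 0.064 0.019] [0.442 0.067 0.012]
elb [ 0.539 -0.001  0.02 ] [0.543 0.002 0.012]
nip [ 0.431 -0.041  0.027] [ 0.436 -0.036  0.012]
bolt [ 0.52  -0.088  0.02 ] [ 0.524 -0.086  0.012]
b1 [0.517 0.111 0.024] [0.523 0.117 0.012]
b2 [0.491 0.479 0.024] [0.496 0.492 0.012]
n [0.43  0.388 0.008] [0.428 0.384 0.012]
n [0.553 0.382 0.007] [0.551 0.378 0.012]
n [0.548 0.259 0.006] [0.545 0.255 0.012]
n [0.417 0.231 0.009] [0.416 0.228 0.012]
bench [0.592 0.182 0.   ] [0.586 0.175 0.012]
bench [0.387 0.068 0.   ] [0.384 0.063 0.012]
```

View pics/crop1.png

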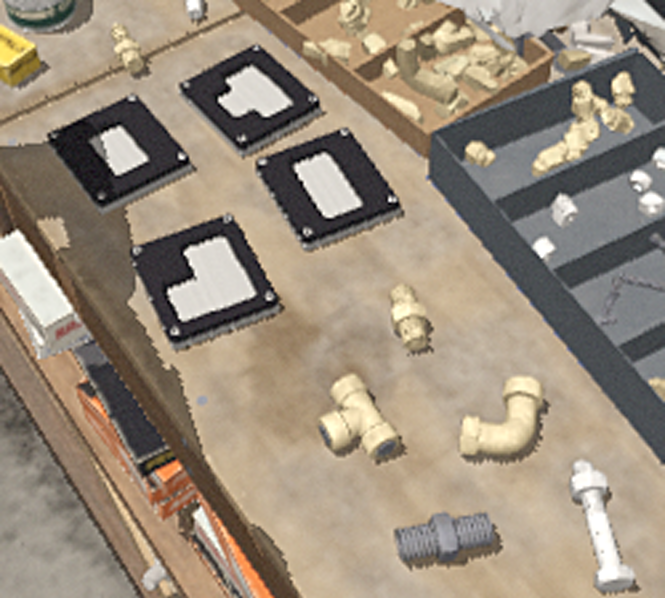

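View pics/wrist0.png

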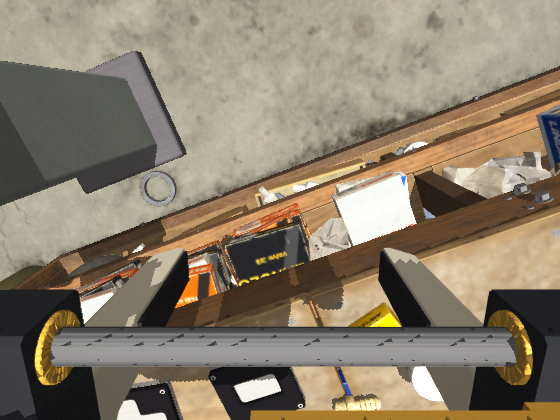

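Crop: tee (358,418), elbow (505,420), steel nipple (447,540), bolt (600,525). Nests: T-type or L-type pockets at (205,285) and (250,95), slots at (328,187) and (120,150). The brass parts at (410,318) and (125,48) still can't be told apart. The wrist view shows mostly the cart side. I'll move over the nests for a wrist look.

Emit:
{"name": "step_arm", "arguments": {"motion": [[0,0,0,-8,52,-4,-1],[0,0,0,-8,52,-4,-1],[0,0,0,-9,52,-4,-1],[0,0,0,-9,52,-4,-1],[0,0,0,-9,52,-4,-1],[0,0,0,-9,52,-4,-1],[0,0,0,-9,52,-4,-1],[0,0,0,-8,51,-4,-1],[0,0,0,0,0,0,-1],[0,0,0,0,0,0,-1]]}}

```text
t: 1.4
position: [0.5591, 0.3008, 0.2502]
orientation: [-179.9, 0.0, 69.0]
contact_force: [-0.3, 0.2, -0.0]
gripper_width: 1.0
```

```bash
cat > snap.py <<'E'
import sys,pickle
from h import *
k=sys.argv[1]
st=monitor.state();p,d=eyes.grab_frame("wrist")
pickle.dump((st,p,d),open(f"pics/{k}.pkl","wb"));cv2.imwrite(f"pics/{k}.png",cv2.resize(p,(800,600),interpolation=cv2.INTER_CUBIC))
print(st["t"],st["position"].round(4),st["orientation"].round(2),st["qpos"].round(1))
E
python3 snap.py w1
```

```text
1.4 [0.5591 0.3008 0.2502] [-1.7995e+02  3.0000e-02  6.9030e+01] [ 24.1  27.5  79.    0.   73.6 -45. ]
```

View pics/w1.png

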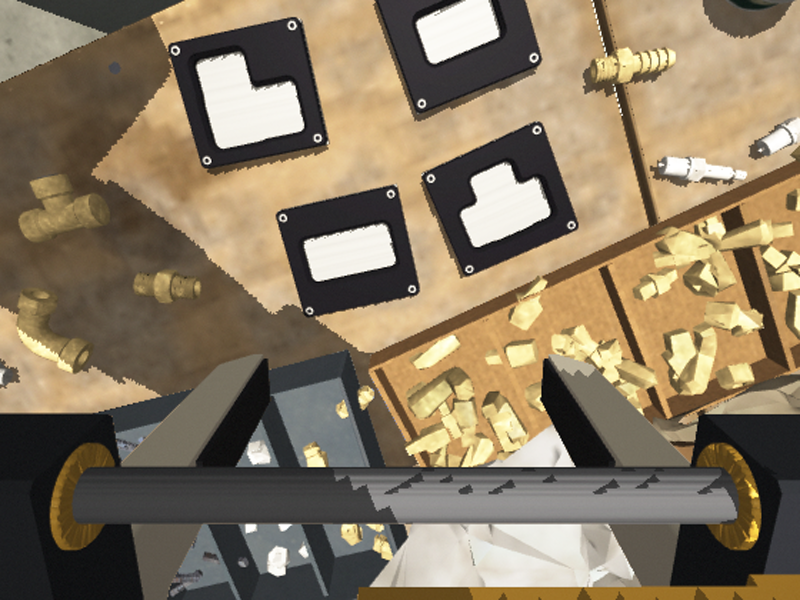

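The wrist view shows the barb (ribs) at (630,62), far left, so the short nipple is at (167,287). L nest (250,93), T nest (500,197), slots (350,250) and (460,30, cut off). I'll back up a bit to get the whole nest set in view, then measure.

Emit:
{"name": "step_arm", "arguments": {"motion": [[0,0,0,-10,-50,0,-1],[0,0,0,-10,-50,0,-1],[0,0,0,0,0,0,-1],[0,0,0,0,0,0,-1]]}}

```text
t: 1.95
position: [0.4589, 0.3184, 0.2511]
orientation: [180.0, -0.0, 69.1]
contact_force: [0.9, -0.6, 0.0]
gripper_width: 1.002
```

```bash
python3 snap.py w2; cat > nests.py <<'E'
import pickle
from h import *
for k in("w1","w2"):
    st,p,d=pickle.load(open(f"pics/{k}.pkl","rb"))
    hsv=cv2.cvtColor(p,cv2.COLOR_BGR2HSV)
    dark=(hsv[...,2]<60).astype(np.uint8)
    n,l,s,c=cv2.connectedComponentsWithStats(dark)
    for i in range(1,n):
        if not 3000<s[i,4]<20000 or s[i,1]+s[i,3]>300: continue
        cs,h=cv2.findContours((l==i).astype(np.uint8),cv2.RETR_CCOMP,cv2.CHAIN_APPROX_NONE)
        o=max(cs,key=cv2.contourArea); inn=sorted(cs,key=cv2.contourArea)[-2]
        def rect(q,z):
            W=ray("wrist",q.reshape(-1,2),z,st)[:,:2].astype(np.float32)
            r_=cv2.minAreaRect(W*1000);return np.round(r_[0],1),np.round(r_[1],1),round(r_[2],1)
        hole=inn.reshape(-1,2)
        m=cv2.moments(ray("wrist",hole,.008,st)[:,:2].astype(np.float32)*1000) if len(hole)>10 else None
        print(k,s[i,:4],"plate",rect(o,.016),"pocket",rect(inn,.008),"centroid",m and (round(m["m10"]/m["m00"],1),round(m["m01"]/m["m00"],1)))
E
python3 nests.py
```

```text
1.95 [0.4589 0.3184 0.2511] [ 1.7996e+02 -4.0000e-02  6.9120e+01] [ 30.   19.2  91.2  -0.   69.6 -39.1]
w1 [263   0 116  79] plate (array([432.3, 388.2]), array([78.5, 93.5]), 0.1) pocket (array([464.4, 432.4]), array([8.1, 8.5]), 72.7) centroid (464.6, 432.5)
w1 [118  12 111 106] plate (array([417.2, 235.6]), array([94. , 85.9]), 79.9) pocket (array([416.7, 233.8]), array([70.1, 64. ]), 80.2) centroid (420.1, 229.0)
w1 [296  86 109 107] plate (array([550.9, 378.5]), array([85.3, 93.6]), 3.2) pocket (array([552.5, 379.5]), array([55.7, 67.6]), 2.9) centroid (556.0, 379.7)
w1 [194 130  99  92] plate (array([546.9, 257.6]), array([93.6, 86. ]), 81.1) pocket (array([547.5, 257. ]), array([70.8, 37.7]), 81.4) centroid (547.6, 256.9)
w2 [  0   0 209  94] plate (array([276.7, 195.2]), array([207.2,  85.9]), 69.1) pocket (array([305.3, 182.8]), array([24.9, 12.2]), 89.1) centroid (306.5, 180.8)
w2 [282  67 108 108] plate (array([428. , 388.5]), array([85.1, 92.9]), 0.1) pocket (array([428. , 388.8]), array([34.5, 56.7]), 0.1) centroid (428.1, 388.7)
w2 [148 117 102  91] plate (array([416.6, 235.7]), array([93.8, 85.6]), 80.0) pocket (array([416.9, 233.7]), array([70.2, 64.4]), 80.1) centroid (420.2, 229.0)
w2 [216 218  93  82] plate (array([546. , 257.9]), array([94.4, 87.5]), 81.5) pocket (array([547.9, 257.2]), array([70.4, 36.7]), 81.4) centroid (548.1, 257.3)
```

Nests found to 1–2 mm. The short slot is at (428,388.5) yaw 0, elbow (417,235) yaw −10, tee (552,379) yaw 3, long (547,257.5) yaw −9. Next, survey the fittings.

Emit:
{"name": "step_arm", "arguments": {"motion": [[0,0,0,-50,38,0,-1],[0,0,0,-50,38,0,-1],[0,0,0,-50,38,0,-1],[0,0,0,-50,38,0,-1],[0,0,0,-50,38,0,-1],[0,0,0,0,0,0,-1],[0,0,0,0,0,0,-1]]}}

```text
t: 2.88
position: [0.5468, 0.0178, 0.2503]
orientation: [-180.0, -0.0, 69.0]
contact_force: [0.1, -0.1, 0.7]
gripper_width: 0.997
```

```bash
python3 snap.py w3
```

```text
2.875 [0.5468 0.0178 0.2503] [-179.97   -0.     68.98] [ -3.   18.   92.9   0.   69.1 -72. ]
```

View pics/w3.png

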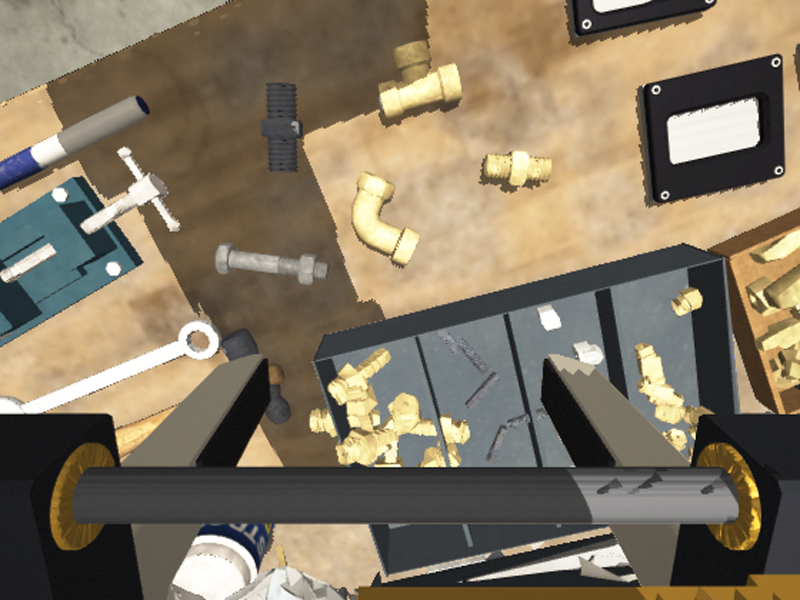

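Clear view (800×600): tee (420,85) with its branch up, steel nipple (282,127), short nipple (515,168), elbow (385,217), bolt (270,262). Measuring from depth and silhouettes.

```bash
cat > fit.py <<'E'
import sys,pickle
from h import *
st,p,d=pickle.load(open(f"pics/{sys.argv[1]}.pkl","rb"))
P=cloud("wrist",d,st)*1000
m=((P[...,2]>5)&(P[...,2]<40)&(d>0)).astype(np.uint8);m[250:]=0
seeds={"tee":(420,95),"nip":(282,127),"short":(515,168),"elb":(375,232)}
n,l,s,c=cv2.connectedComponentsWithStats(m)
for k,(u,v) in seeds.items():
    u=int(u*.7);v=int(v*.7);i=l[v,u];cs,_=cv2.findContours((l==i).astype(np.uint8),0,cv2.CHAIN_APPROX_NONE)
    Q=P[l==i];rt=cv2.minAreaRect(Q[:,:2].astype(np.float32))
    W=ray("wrist",cs[0].reshape(-1,2),.012,st)[:,:2].astype(np.float32)*1000;rw=cv2.minAreaRect(W)
    mu=cv2.moments(W)
    f=lambda r_:(np.round(r_[0],1).tolist(),np.round(r_[1],1).tolist(),round(r_[2],1))
    print(k,s[i],"cloud",f(rt),"z",Q[:,2].max().round(1),"| sil",f(rw),"cen",round(mu["m10"]/mu["m00"],1),round(mu["m01"]/mu["m00"],1))
E
python3 fit.py w3
```

```text
tee [ 264   28   60   56 1897] cloud ([435.4, 66.9], [57.3, 44.6], 83.4) z 26.3 | sil ([434.9, 67.4], [58.6, 45.7], 83.5) cen 439.0 67.1
nip [ 183   58   29   63 1340] cloud ([433.5, -34.7], [26.3, 59.9], 67.0) z 31.2 | sil ([432.9, -35.9], [29.1, 61.8], 65.9) cen 432.8 -35.9
short [338 106  48  24 875] cloud ([520.3, 114.3], [46.6, 23.3], 68.1) z 28.4 | sil ([521.0, 114.9], [49.7, 23.7], 69.0) cen 520.9 115.1
elb [ 246  120   48   66 1538] cloud ([519.2, 10.4], [64.3, 47.9], 36.9) z 29.0 | sil ([520.3, 9.5], [61.3, 52.5], 42.8) cen 520.7 6.0
```

```bash
cat >> fit.py <<'E'
for a in range(-50,6,4):
    t=np.radians(a);R=np.array([[np.cos(t),np.sin(t)],[-np.sin(t),np.cos(t)]])
    q=Q[:,:2]@R.T;lo,hi=q.min(0),q.max(0);ctr=R.T@((lo+hi)/2)
    w=W@R.T
    print(a,(hi-lo).round(1),ctr.round(1),"sil",np.ptp(w,axis=0).round(1))
cv2.imwrite("pics/elb.png",cv2.resize(p[110:195,225:315],None,fx=6,fy=6,interpolation=cv2.INTER_CUBIC))
E
python3 fit.py w3|tail -14
```

```text
-50 [49.8 62.2] [519.4   9.9] sil [51.1 63.3]
-46 [52.1 59.3] [519.8   9.2] sil [53.3 60.6]
-42 [55.4 57.7] [520.3   9.5] sil [56.5 58.5]
-38 [58.7 56.2] [520.7  10. ] sil [59.7 56.7]
-34 [61.8 54.4] [520.9  10.4] sil [62.7 54.9]
-30 [64.6 53.2] [520.9  10.6] sil [65.5 53.6]
-26 [67.1 52.2] [520.8  10.5] sil [67.9 52.6]
-22 [69.3 51. ] [520.6  10.5] sil [70.  51.3]
-18 [71.1 50.2] [520.4  10.2] sil [72.1 50.5]
-14 [72.7 49.2] [520.2   9.8] sil [73.9 49.5]
-10 [73.9 47.9] [520.    9.4] sil [75.4 48.3]
-6 [74.8 46.4] [519.8   8.9] sil [76.6 46.8]
-2 [75.4 45. ] [519.8   8.4] sil [77.3 45.4]
2 [75.7 43.5] [519.8   7.7] sil [77.7 43.9]
```

View pics/elb.png

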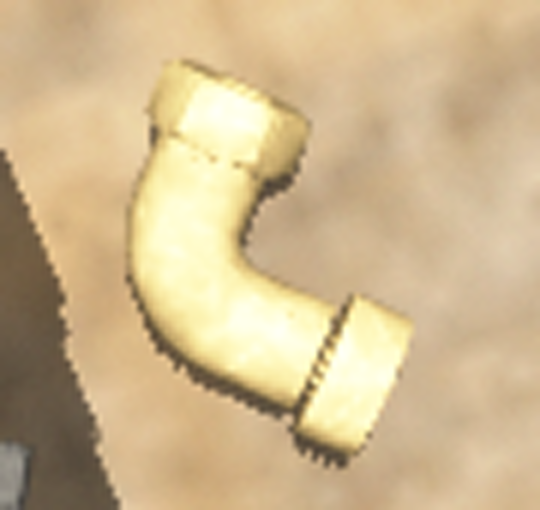

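Elbow yaw −46° matches (52.1×59.3), box centre (520,9). Now I'll check the obstacle heights near the reach and work out the move numbers.

```bash
cat > go.py <<'E'
# usage: go.py x y z yaw  (mm, deg) -> deltas in current tool frame
import sys
from h import *
s=monitor.state();x,y,z,yaw=map(float,sys.argv[1:5])
c=s["orientation"][2];dy=(yaw-c+180)%360-180
def td(c):
    t=np.radians(c);dx,d_=x-s["position"][0]*1000,y-s["position"][1]*1000
    return np.round([np.cos(t)*dx+np.sin(t)*d_,np.sin(t)*dx-np.cos(t)*d_,s["position"][2]*1000-z],1)
print("turn z",round(-dy,1),"| shift if now",td(c),"| if after turn",td(yaw),"pos",(s["position"]*1000).round(1),"q",s["qpos"].round(0),"f",s["contact_force"].round(1),"w",round(s["gripper_width"]*93,1))
E
python3 - <<'E'
from h import *;import pickle
for k in("w1","w3"):
    st,p,d=pickle.load(open(f"pics/{k}.pkl","rb"));P=cloud("wrist",d,st);P[250:]=0
    for x0 in np.arange(.56,.75,.03):
        print(k,round(x0,2),[ (lambda q: round(float(np.percentile(q,99)),3) if len(q)>5 else None)(P[(P[...,0]>x0)&(P[...,0]<x0+.03)&(P[...,1]>y0)&(P[...,1]<y0+.06)][:,2]) for y0 in np.arange(-.1,.5,.06)])
P=cloud("scene",np.load("pics/scene0.npy"))
for x0 in np.arange(.56,.75,.03):
    print("s",round(x0,2),[ (lambda q: round(float(np.percentile(q,99)),3) if len(q)>5 else None)(P[(P[...,0]>x0)&(P[...,0]<x0+.03)&(P[...,1]>y0)&(P[...,1]<y0+.06)][:,2]) for y0 in np.arange(-.1,.5,.06)])
E
python3 go.py 520.3 114.3 60 -21.9
```

```text
w1 0.56 [None, None, 0.001, 0.001, 0.001, 0.017, 0.017, 0.249, 0.017, 0.01]
w1 0.59 [None, None, None, 0.001, 0.001, 0.001, 0.017, 0.017, 0.032, 0.035]
w1 0.62 [None, None, None, None, 0.001, 0.021, 0.032, 0.033, 0.033, 0.04]
w1 0.65 [None, None, None, None, None, None, 0.018, 0.057, 0.058, 0.04]
w1 0.68 [None, None, None, None, None, None, None, 0.005, 0.051, 0.052]
w1 0.71 [None, None, None, None, None, None, None, None, 0.005, 0.042]
w1 0.74 [None, None, None, None, None, None, None, None, None, None]
w3 0.56 [0.001, 0.001, 0.001, 0.001, 0.001, 0.017, 0.017, 0.001, None, None]
w3 0.59 [0.056, 0.056, 0.056, 0.056, 0.056, 0.001, 0.017, None, None, None]
w3 0.62 [0.007, 0.04, 0.046, 0.025, 0.056, 0.057, 0.032, None, None, None]
w3 0.65 [None, None, 0.028, 0.028, 0.046, 0.057, 0.043, None, None, None]
w3 0.68 [None, None, None, 0.031, 0.028, 0.057, 0.043, None, None, None]
w3 0.71 [None, None, None, None, 0.005, 0.042, 0.045, None, None, None]
w3 0.74 [None, None, None, None, None, None, 0.005, None, None, None]
s 0.56 [0.003, 0.003, 0.003, 0.003, 0.002, 0.018, 0.02, 0.019, 0.018, 0.015]
s 0.59 [0.058, 0.057, 0.056, 0.057, 0.057, 0.003, 0.016, 0.025, 0.032, 0.037]
s 0.62 [0.059, 0.048, 0.048, 0.026, 0.056, 0.058, 0.033, 0.035, 0.034, 0.041]
s 0.65 [0.064, 0.057, 0.048, 0.035, 0.047, 0.058, 0.069, 0.058, 0.058, 0.04]
s 0.68 [0.241, 0.241, 0.242, 0.238, 0.046, 0.058, 0.049, 0.047, 0.057, 0.052]
s 0.71 [0.205, 0.2, 0.241, 0.241, 0.242, 0.241, 0.087, 0.088, 0.054, 0.063]
s 0.74 [0.17, 0.18, 0.191, 0.198, 0.2, 0.201, 0.111, 0.112, 0.103, 0.265]
turn z 91.0 | shift if now [ 80.1 -58.9 190.5] | if after turn [-60.2 -79.1 190.5] pos [546.7  18.4 250.5] q [ -3.  18.  93.   0.  69. -72.] f [ 0.   0.2 -0. ] w 93.3
```

Emit:
{"name": "step_arm", "arguments": {"motion": [[0,0,10.1,0,0,12,-1],[0,0,10.1,0,0,12,-1],[0,0,10.1,0,0,12,-1],[0,0,10.1,0,0,12,-1],[0,0,10.1,0,0,12,-1],[0,0,10.1,0,0,12,-0.5],[0,0,10.1,0,0,12,-0.2],[0,0,10.1,0,0,12,-0.2],[0,0,10.2,0,0,12,-0.2],[0,0,0,-30,-40,20,-0.2],[0,0,0,-30,-39,20,-0.2],[0,0,0,0,0,20,-0.2]], "force": 25}}

```text
t: 4.42
position: [0.5193, 0.1174, 0.0822]
orientation: [-180.0, 0.0, -21.7]
contact_force: [0.4, -0.7, -0.8]
gripper_width: 0.596
```

```bash
python3 go.py 520.3 114.3 9.5 -21.9
```

```text
turn z 0.2 | shift if now [ 2.1  2.6 72.7] | if after turn [ 2.1  2.6 72.7] pos [519.3 117.4  82.2] q [  8.  29. 104.   0.  47.  29.] f [ 0.4 -0.7 -0.8] w 55.5
```

Emit:
{"name": "step_arm", "arguments": {"motion": [[0,0,0.2,2,2.5,24,-0.2],[0,0,0,0,0,24,-0.2],[0,0,0,0,0,24.5,-0.2],[0,0,0,0,0,0,-0.2],[0,0,0,0,0,0,1],[0,0,0,0,0,0,1],[0,0,0,0,0,0,1],[0,0,0,0,0,0,1],[0,0,0,0,0,0,1]]}}

```text
t: 5.55
position: [0.5216, 0.1105, 0.0106]
orientation: [-180.0, -0.0, -22.2]
contact_force: [-2.1, 0.3, 5.7]
gripper_width: 0.253
```

```bash
python3 go.py 428 388.5 100 0
```

```text
turn z -22.2 | shift if now [-191.6 -222.1  -89.4] | if after turn [ -93.6 -278.   -89.4] pos [521.6 110.5  10.6] q [  7.  36. 105.   0.  39.  29.] f [-2.1  0.3  5.7] w 23.5
```

Emit:
{"name": "step_arm", "arguments": {"motion": [[0,0,0,0,0,-40,1],[0,0,-7.4,0,0,-40,1],[0,0,-7.4,0,0,-10,1],[0,0,-7.4,0,0,0,1],[0,0,0,-18.5,-55,0,1],[0,0,0,-18.5,-55,0,1],[0,0,0,-19,-55,0,1],[0,0,0,-19,-55,0,1],[0,0,0,-18.5,-55,0,1],[0,0,0,0,0,40,1],[0,0,0,0,0,0,1],[0,0,0,0,0,0,1]]}}

```text
t: 7.05
position: [0.4283, 0.3851, 0.061]
orientation: [-180.0, -0.0, -0.0]
contact_force: [-0.0, 1.2, -0.0]
gripper_width: 0.253
```

```bash
python3 go.py 428 385.5 19 0;python3 snap.py w4
```

```text
turn z -0.0 | shift if now [-0.3 -0.4 42. ] | if after turn [-0.3 -0.4 42. ] pos [428.3 385.1  61. ] q [37. 34. 97. -0. 48. 37.] f [-0.   1.2 -0. ] w 23.5
7.05 [0.4283 0.3851 0.061 ] [-1.7999e+02 -2.0000e-02 -1.0000e-02] [37.3 34.4 97.5 -0.  48.1 37.3]
```

View pics/w4.png

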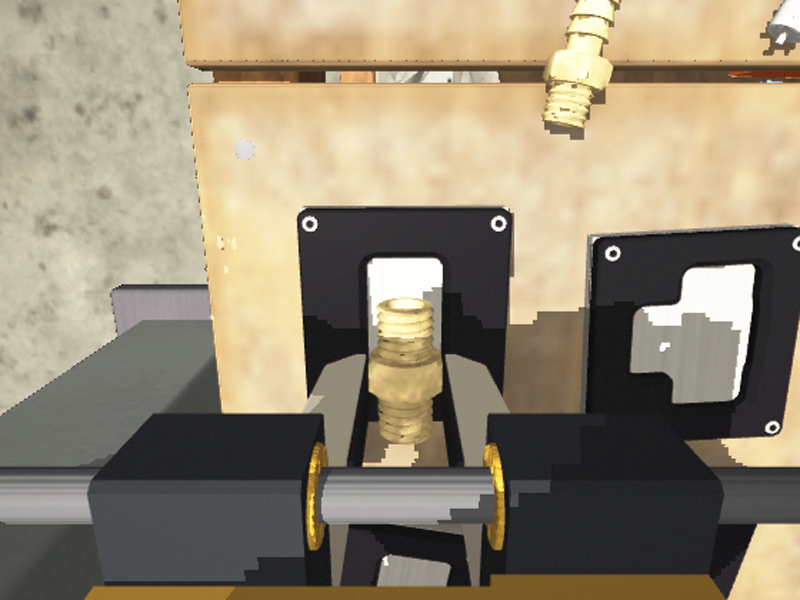

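The short nipple sits square over its slot at (405,370), and the barb is undisturbed. Lower and release.

Emit:
{"name": "step_arm", "arguments": {"motion": [[0,0,0,0,0,21,1],[0,0,0,0,0,20.5,1],[0,0,0,0,0,0,1],[0,0,0,0,0,0,1],[0,0,0,0,0,0,-0.1],[0,0,0,0,0,0,-0.1],[0,0,0,0,0,0,-0.1],[0,0,0,0,0,-40,-0.1],[0,0,0,0,0,-50,-0.1],[0,0,0,0,0,0,-0.1],[0,0,0,0,0,0,-0.1]]}}

```text
t: 8.48
position: [0.4274, 0.3852, 0.1081]
orientation: [180.0, 0.0, 0.0]
contact_force: [-0.0, 0.1, -0.5]
gripper_width: 0.547
```

```bash
cat > seat.py <<'E'
# seat.py cam x y : cloud extents of raised points (z>18mm) around a nest
import sys
from h import *
n=sys.argv[1];x,y=float(sys.argv[2]),float(sys.argv[3])
st=monitor.state();p,d=eyes.grab_frame(n);P=cloud(n,d,st)*1000
m=(abs(P[...,0]-x)<40)&(abs(P[...,1]-y)<40)&(P[...,2]>19)&(P[...,2]<60)&(d>0)
Q=P[m];rt=cv2.minAreaRect(Q[:,:2].astype(np.float32))
print(n,len(Q),np.round(rt[0],1),np.round(rt[1],1),round(rt[2],1),"top z",np.percentile(Q[:,2],[50,97]).round(1))
E
python3 seat.py wrist 428 388.5; python3 seat.py scene 428 388.5; python3 go.py 433.5 -34.7 60 67
```

```text
wrist 1808 [428.5 389.1] [23.7 46.5] 0.3 top z [29.1 34.1]
scene 167 [435.6 386.8] [52.3 55.3] 54.1 top z [29.2 34.6]
turn z -67.0 | shift if now [  6.1 419.6  47.3] | if after turn [-383.8  169.8   47.3] pos [427.1 384.9 107.3] q [37. 30. 96. -0. 53. 37.] f [ 0.3  0.6 -0.4] w 51.3
```

Short nipple seated: (428.5,389.1), angle 0.3°, top at 34 mm (nominal 35). Next, the steel nipple.

Emit:
{"name": "step_arm", "arguments": {"motion": [[0,0,0,1,60,0,-0.1],[0,0,0,1,60,0,-0.1],[0,0,0,1,60,0,-0.1],[0,0,0,1,60,0,-0.1],[0,0,0,1,60,0,-0.1],[0,0,0,1,60,0,-0.2],[0,0,0,0,59.5,0,-0.2],[0,0,-10.5,0,0,0,-0.2],[0,0,-10.5,0,0,0,-0.2],[0,0,-10.5,0,0,0,-0.2],[0,0,-10.5,0,0,0,-0.2],[0,0,-10.5,0,0,0,-0.2]]}}

```text
t: 10.07
position: [0.4334, -0.034, 0.1077]
orientation: [-179.9, 0.0, 52.9]
contact_force: [0.0, 0.4, -0.7]
gripper_width: 0.6
```

Emit:
{"name": "step_arm", "arguments": {"motion": [[0,0,-10.5,0,0,20,-0.2],[0,0,-4,0,0,20,-0.2],[0,0,0,0,0,0,-0.2],[0,0,0,0,0,0,-0.2],[0,0,0,0,0,0,-0.2]]}}

```text
t: 10.7
position: [0.4343, -0.0341, 0.0691]
orientation: [180.0, -0.0, 67.0]
contact_force: [0.4, -0.7, -0.1]
gripper_width: 0.599
```

```bash
python3 go.py 433.5 -34.7 9.5 67
```

```text
turn z -0.0 | shift if now [-0.9 -0.5 59.6] | if after turn [-0.9 -0.5 59.6] pos [434.3 -34.1  69.1] q [-11.  22. 118.  -0.  40. -78.] f [ 0.4 -0.7 -0.1] w 55.7
```

Emit:
{"name": "step_arm", "arguments": {"motion": [[0,0,0,-1,-0.5,30,-0.2],[0,0,0,0,0,29,-0.2],[0,0,0,0,0,0,-0.2],[0,0,0,0,0,0,1],[0,0,0,0,0,0,1],[0,0,0,0,0,0,1],[0,0,0,0,0,0,1],[0,0,0,0,0,0,1]]}}

```text
t: 11.7
position: [0.4335, -0.0349, 0.0102]
orientation: [180.0, -0.0, 67.0]
contact_force: [-1.0, 0.7, 7.3]
gripper_width: 0.288
```

```bash
python3 go.py 547 257.5 100 -8.7
```

```text
turn z 75.7 | shift if now [313.5  -9.6 -89.8] | if after turn [  67.9 -306.2  -89.8] pos [433.5 -34.9  10.2] q [-11.  29. 119.   0.  31. -78.] f [-1.   0.7  7.3] w 26.8
```

Emit:
{"name": "step_arm", "arguments": {"motion": [[0,0,0,0,0,-45,1],[0,0,0,0,0,-45,1],[0,0,0,52,-1.5,0,1],[0,0,0,52,-1.5,0,1],[0,0,0,52,-1.5,0,1],[0,0,0,52.5,-1.5,0,1],[0,0,0,52.5,-1.5,0,1],[0,0,0,52.5,-2,0,1],[0,0,9.5,0,0,0,1],[0,0,9.5,0,0,0,1],[0,0,9.5,0,0,0,1],[0,0,9.5,0,0,0,1]]}}

```text
t: 13.2
position: [0.5465, 0.2575, 0.0995]
orientation: [-180.0, 0.0, 28.7]
contact_force: [0.1, -0.0, -0.9]
gripper_width: 0.286
```

Emit:
{"name": "step_arm", "arguments": {"motion": [[0,0,9.5,0,0,0,1],[0,0,9.5,0,0,0,1],[0,0,9.5,0,0,0,1],[0,0,9.2,0,0,0,1],[0,0,0,0,0,30,1],[0,0,0,0,0,0,1],[0,0,0,0,0,0,1]]}}

```text
t: 14.08
position: [0.547, 0.2576, 0.0704]
orientation: [-180.0, -0.0, -8.6]
contact_force: [-0.5, 0.6, -0.9]
gripper_width: 0.291
```

```bash
python3 go.py 547 257.5 19 -8.7;python3 snap.py w5
```

```text
turn z 0.1 | shift if now [ 0.1  0.1 51.4] | if after turn [ 0.1  0.1 51.4] pos [547.  257.6  70.4] q [21. 36. 93.  0. 51. 29.] f [-0.5  0.6 -0.9] w 27.0
14.075 [0.547  0.2576 0.0704] [-1.7999e+02 -2.0000e-02 -8.6500e+00] [20.8 36.  92.7  0.  51.3 29.5]
```

View pics/w5.png

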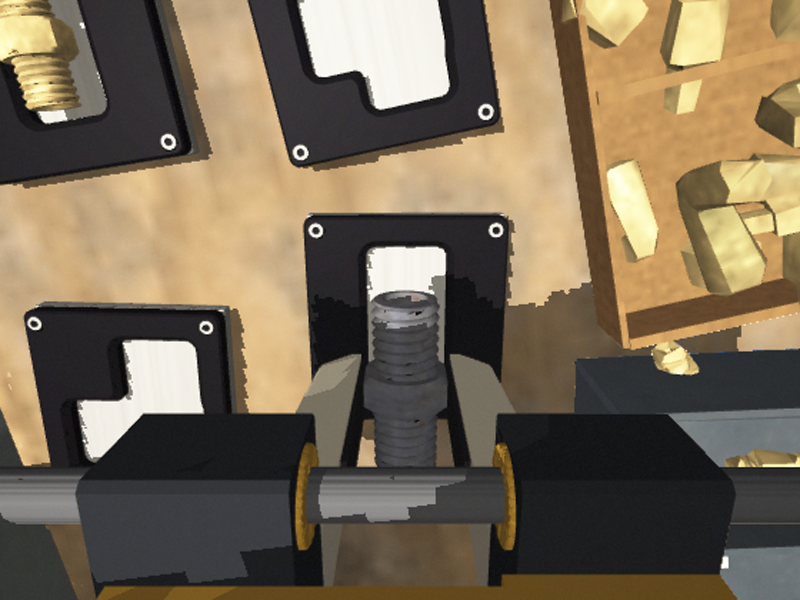

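The steel nipple is aligned over the long slot at (405,365), and the short nipple is seated at top left. Lower and release.

Emit:
{"name": "step_arm", "arguments": {"motion": [[0,0,0,0,0,25.5,1],[0,0,0,0,0,25.5,1],[0,0,0,0,0,0,1],[0,0,0,0,0,0,1],[0,0,0,0,0,0,-0.1],[0,0,0,0,0,0,-0.1],[0,0,0,0,0,0,-0.1],[0,0,0,0,0,-40,-0.1],[0,0,0,0,0,-50,-0.1],[0,0,0,0,0,0,-0.1],[0,0,0,0,0,0,-0.1]]}}

```text
t: 15.5
position: [0.5463, 0.2574, 0.1081]
orientation: [180.0, 0.0, -8.7]
contact_force: [0.1, -1.2, -1.1]
gripper_width: 0.549
```

```bash
python3 seat.py wrist 547 257.5; python3 go.py 435.2 67 100 -6.6
```

```text
wrist 2670 [547.5 256.9] [60.7 26.4] 81.2 top z [31.8 37.4]
turn z -2.1 | shift if now [-80.9 204.8   7.5] | if after turn [-88.2 201.8   7.5] pos [546.  257.3 107.5] q [21. 33. 92.  0. 55. 29.] f [-1.1 -0.3 -0. ] w 51.3
```

Emit:
{"name": "step_arm", "arguments": {"motion": [[0,0,0,-20,51,0,-0.85],[0,0,0,-20,51,0,-0.85],[0,0,0,-20.5,51.5,0,-0.85],[0,0,0,-20.5,51.5,0,-0.85],[0,0,-2,0,0,30,-0.85],[0,0,0,0,0,0,-0.85],[0,0,0,0,0,0,-0.85]]}}

```text
t: 16.42
position: [0.4359, 0.0674, 0.0787]
orientation: [180.0, 0.0, -6.7]
contact_force: [0.1, 0.4, 0.1]
gripper_width: 0.923
```

```bash
python3 go.py 435.2 67 9.5 -6.6
```

```text
turn z -0.1 | shift if now [-0.7  0.5 69.2] | if after turn [-0.7  0.5 69.2] pos [435.9  67.4  78.7] q [  3.  22. 117.   0.  41.   9.] f [0.1 0.4 0.1] w 85.9
```

Emit:
{"name": "step_arm", "arguments": {"motion": [[0,0,0,-0.5,0.5,35,-0.85],[0,0,0,0,0,34.7,-0.85],[0,0,0,0,0,0,-0.85],[0,0,0,0,0,0,1],[0,0,0,0,0,0,1],[0,0,0,0,0,0,1],[0,0,0,0,0,0,1],[0,0,0,0,0,0,1],[0,0,0,0,0,0,1]]}}

```text
t: 17.55
position: [0.4353, 0.0667, 0.0091]
orientation: [-180.0, -0.0, -6.7]
contact_force: [-1.6, -0.2, 5.4]
gripper_width: 0.464
```

```bash
python3 go.py 551.7 379 100 3
```

```text
turn z -9.7 | shift if now [  79.4 -323.7  -90.9] | if after turn [ 132.6 -305.8  -90.9] pos [435.3  66.7   9.1] q [  3.  30. 118.  -0.  32.   9.] f [-1.6 -0.2  5.4] w 43.2
```

Emit:
{"name": "step_arm", "arguments": {"motion": [[0,0,0,0,0,-45,1],[0,0,0,0,0,-46,1],[0,0,0,13,-54,0,1],[0,0,0,13,-54,0,1],[0,0,0,13,-54,0,1],[0,0,0,13,-54,0,1],[0,0,0,13.5,-54,0,1],[0,0,0,13.5,-53.5,0,1],[0,0,-5,0,0,0,1],[0,0,-4.7,0,0,30,1],[0,0,0,0,0,0,1],[0,0,0,0,0,0,1]]}}

```text
t: 19.05
position: [0.5515, 0.3788, 0.0706]
orientation: [-180.0, -0.0, 2.9]
contact_force: [0.2, -0.1, 0.2]
gripper_width: 0.456
```

```bash
python3 go.py 551.7 379 18 3;python3 snap.py w6
```

```text
turn z -0.1 | shift if now [ 0.2 -0.2 52.6] | if after turn [ 0.2 -0.2 52.6] pos [551.5 378.8  70.6] q [31. 42. 82. -0. 57. 28.] f [ 0.2 -0.1  0.2] w 42.4
19.05 [0.5515 0.3788 0.0706] [-1.7999e+02 -2.0000e-02  2.9300e+00] [30.5 41.7 81.7 -0.  56.6 27.6]
```

View pics/w6.png

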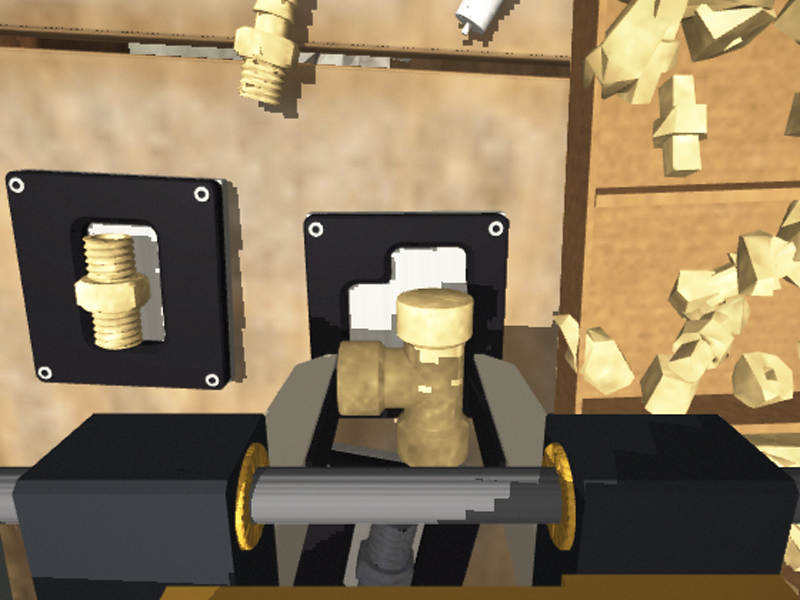

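The tee sits squarely over the T pocket at (405,375) with the right handedness. Lower and release.

Emit:
{"name": "step_arm", "arguments": {"motion": [[0,0,0,0,0,26,1],[0,0,0,0,0,26.2,1],[0,0,0,0,0,0,1],[0,0,0,0,0,0,1],[0,0,0,0,0,0,-0.35],[0,0,0,0,0,0,-0.35],[0,0,0,0,0,0,-0.35],[0,0,0,0,0,-40,-0.35],[0,0,0,0,0,-50,-0.35],[0,0,0,0,0,0,-0.35],[0,0,0,0,0,0,-0.35]]}}

```text
t: 20.48
position: [0.5509, 0.3786, 0.1072]
orientation: [180.0, 0.0, 3.0]
contact_force: [-0.8, 0.2, -0.9]
gripper_width: 0.674
```

```bash
python3 seat.py wrist 551.7 379; python3 go.py 534.3 6.5 100 -46
```

```text
wrist 3560 [551.  380.3] [44.1 56.2] 2.6 top z [29.3 32.7]
turn z 49.0 | shift if now [-36.  370.6   6.6] | if after turn [256.2 270.1   6.6] pos [550.6 378.5 106.6] q [31. 39. 81. -0. 60. 27.] f [-0.6  0.6  0. ] w 62.9
```

Tee seated: (551,380.3), 2.6°, top 33 mm. Last, the elbow.

Emit:
{"name": "step_arm", "arguments": {"motion": [[0,0,0,-6,61.5,0,-0.2],[0,0,0,-6,61.5,0,0],[0,0,0,-6,62,0,0.1],[0,0,0,-6,62,0,0.1],[0,0,0,-6,62,0,0.1],[0,0,0,-6,61.5,0,0.1],[0,0,10,0,0,0,0.1],[0,0,10,0,0,0,0.1],[0,0,10,0,0,0,0.1],[0,0,10,0,0,0,0.1],[0,0,9,0,0,0,0.1],[0,0,0,0,0,20,0.1]]}}

```text
t: 22.02
position: [0.5351, 0.0069, 0.0873]
orientation: [-180.0, -0.0, -46.1]
contact_force: [0.1, 1.3, 0.7]
gripper_width: 0.451
```

Emit:
{"name": "step_arm", "arguments": {"motion": [[0,0,0,0,0,0,0.1],[0,0,0,0,0,0,0.1]]}}

```text
t: 22.28
position: [0.5348, 0.0069, 0.0876]
orientation: [180.0, 0.0, -45.9]
contact_force: [-0.1, 0.9, 0.4]
gripper_width: 0.45
```

```bash
python3 go.py 534.3 6.5 9.5 -46;python3 snap.py w7
```

```text
turn z 0.1 | shift if now [-0.   0.6 78.1] | if after turn [-0.   0.6 78.1] pos [534.8   6.9  87.6] q [ -4.  29. 103.  -0.  48.  42.] f [-0.1  0.9  0.4] w 41.9
22.275 [0.5348 0.0069 0.0876] [ 1.7997e+02  3.0000e-02 -4.5950e+01] [ -4.2  28.6 103.1  -0.   48.4  41.7]
```

View pics/w7.png

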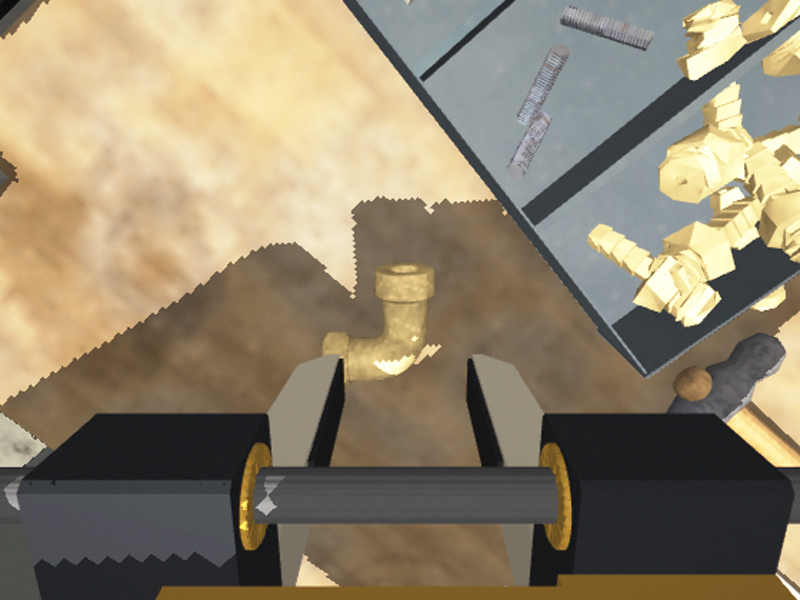

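The elbow is square to the tool at (395,320), and the box wall clears the right finger. Descend and grip.

Emit:
{"name": "step_arm", "arguments": {"motion": [[0,0,0,0,0.5,26,0.1],[0,0,0,0,0,26,0.1],[0,0,0,0,0,26,0.1],[0,0,0,0,0,0,0.1],[0,0,0,0,0,0,0.1],[0,0,0,0,0,0,1],[0,0,0,0,0,0,1],[0,0,0,0,0,0,1],[0,0,0,0,0,0,1],[0,0,0,0,0,-30,1],[0,0,0,0,0,-30,1],[0,0,0,0,0,-30,1]]}}

```text
t: 23.82
position: [0.5344, 0.0066, 0.1006]
orientation: [180.0, 0.0, -46.0]
contact_force: [-0.0, 0.1, -0.5]
gripper_width: 0.229
```

```bash
python3 - <<'E'
import numpy as np
t=np.radians(-10.1);c,s=np.cos(t),np.sin(t)
print(416.9+c*12-s*8.5,234.7+s*12+c*8.5)
E
python3 go.py 430.2 241 100 -10.1
```

```text
430.2046553314751 240.96387631667886
turn z -35.9 | shift if now [-240.9  -88.1    0.6] | if after turn [-143.6 -212.5    0.6] pos [534.4   6.6 100.6] q [ -4.  27. 103.  -0.  50.  42.] f [-0.   0.1 -0.5] w 21.3
```

Emit:
{"name": "step_arm", "arguments": {"motion": [[0,0,0,-48,-17.5,0,1],[0,0,0,-48,-17.5,0,1],[0,0,0,-48,-17.5,0,1],[0,0,0,-48.5,-17.5,0,1],[0,0,0,-48.5,-18,0,1],[0,0,-9,0,0,0,1],[0,0,-9,0,0,0,1],[0,0,-9,0,0,0,1],[0,0,-8.9,0,0,30,1],[0,0,0,0,0,0,1],[0,0,0,0,0,0,1]]}}

```text
t: 25.2
position: [0.4305, 0.2411, 0.0704]
orientation: [-180.0, -0.0, -10.3]
contact_force: [0.8, 1.5, -1.2]
gripper_width: 0.226
```

```bash
python3 go.py 430.2 241 18.7 -10.1;python3 snap.py w8
```

```text
turn z -0.2 | shift if now [-0.3  0.2 51.7] | if after turn [-0.3  0.2 51.7] pos [430.5 241.1  70.4] q [ 24.  27. 110.  -0.  43.  34.] f [ 0.8  1.5 -1.2] w 21.0
25.2 [0.4305 0.2411 0.0704] [-1.7999e+02 -2.0000e-02 -1.0250e+01] [ 23.8  26.8 109.8  -0.   43.4  34.1]
```

View pics/w8.png

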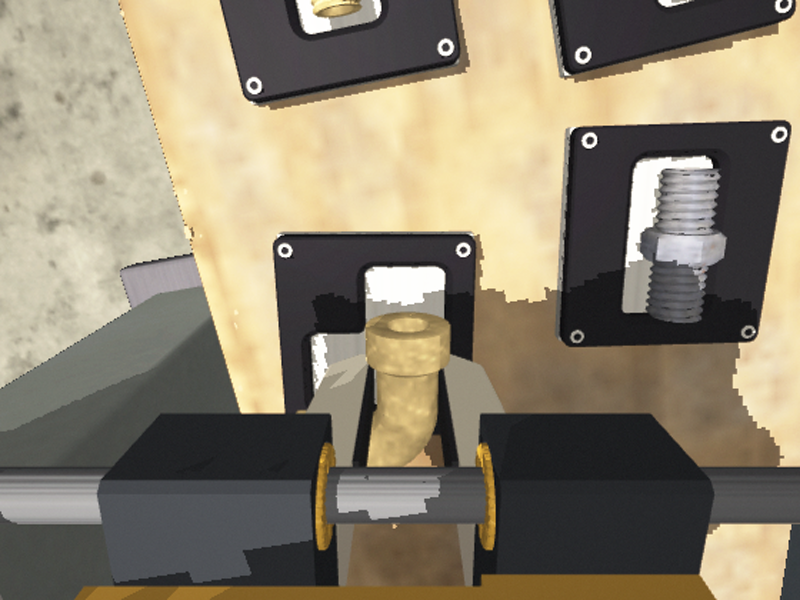

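The elbow is aligned over the L pocket at (408,385), and the steel nipple is seated at (685,245). Lower, release and rise well clear.

Emit:
{"name": "step_arm", "arguments": {"motion": [[0,0,0,0,0,26,1],[0,0,0,0,0,25.5,1],[0,0,0,0,0,0,1],[0,0,0,0,0,0,1],[0,0,0,0,0,0,0.1],[0,0,0,0,0,0,0.1],[0,0,0,0,0,0,0.1],[0,0,0,0,0,-40,0.1],[0,0,0,0,0,-50,0.1],[0,0,0,0,50,-50,0.1],[0,0,0,0,0,0,0.1],[0,0,0,0,0,0,0.1]]}}

```text
t: 26.75
position: [0.4224, 0.1976, 0.1521]
orientation: [-180.0, 0.0, -10.1]
contact_force: [0.0, -0.3, 0.0]
gripper_width: 0.448
```

```bash
python3 snap.py w9; python3 - <<'E'
from h import *;import pickle
st,p,d=pickle.load(open("pics/w9.pkl","rb"));P=cloud("wrist",d,st)*1000
m=(abs(P[...,0]-417)<42)&(abs(P[...,1]-234)<42)&(P[...,2]>19)&(P[...,2]<60);Q=P[m][:,:2]
for a in(-14,-10,-6):
    t=np.radians(a);R=np.array([[np.cos(t),np.sin(t)],[-np.sin(t),np.cos(t)]]);q=Q@R.T
    print(a,np.ptp(q,axis=0).round(1),(R.T@((q.min(0)+q.max(0))/2)).round(1))
for a,b in((8,20),(-25,-10)):
    t=np.radians(-10.1)
    print("top z",np.percentile(P[m][:,2],98))
E
```

```text
26.75 [0.4224 0.1976 0.1521] [-1.800e+02  1.000e-02 -1.009e+01] [ 19.3  16.6 110.4   0.   53.   29.4]
-14 [49.9 62.1] [416.4 234.1]
-10 [51.6 59.2] [416.8 234. ]
-6 [54.6 57.6] [417.1 234.3]
top z 35.4663677930914
top z 35.4663677930914
```

View pics/w9.png

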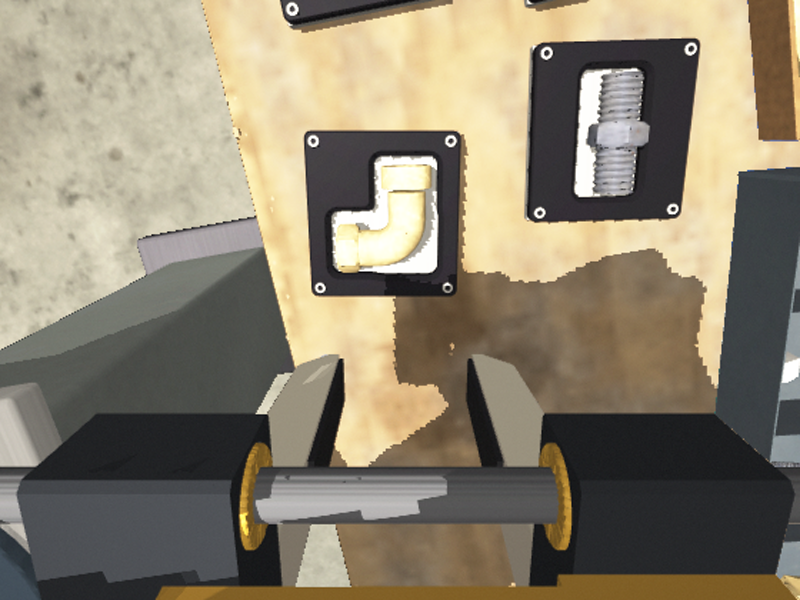

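The elbow is seated: box centre (416.8,234.0) and top at 35.5 mm (nominal 36). It lies inside its L pocket at (385,215), and the gripper is clear of everything. Handing in.

```bash
python3 -c "
from station import r
print(r.finish_job())"
```

```text
the job is handed in; nothing more can be done
None
```

All four fittings are seated in their own nests and released, and I handed the job in at about 27 s of the 102 s allowed. The hand-in reported no verdict.

After each release I measured the part from the wrist camera's depth image:

| Fitting | Distance from nest centre | Direction vs nest | Top height (measured / fully seated) |
|---|---|---|---|
| Short nipple | about 1 mm | within 1° | 34 / 35 mm |
| Long nipple | about 1 mm | within 1° | 37 / 39 mm |
| Tee | about 1.5 mm | within 1° | 33 / 33 mm |
| Elbow | about 1 mm | lines up (checked only in 4° steps) | 35.5 / 36 mm |

- **Bystanders:** I never touched the hose barb or the hex bolt. I did not re-measure either one; the barb still looked in place in a later picture.
- **Arm:** It ended about 150 mm above the bench with the gripper clear of everything.
- **Failed or disagreeing checks:**
  - A check of the short nipple from the scene camera gave an unusable outline (52 × 55 mm), so I went by the wrist camera.
  - I gripped the short nipple about 4 mm off its centre because I read the arm's position before it had settled, and corrected for that when placing it.
  - The tee measured 43 mm across the jaws instead of 45 mm, which did not affect its placing.

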